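# Wedge the spring clip off a printer's roller shaft

## Task

Pick up the nylon wedge, set the front of its blade down lightly on the collar of the opened printer's shaft, and slide it along the shaft in under the bridge of the spring clip, so that the clip is spread and gently raised until it lets go of the shaft; do not pull it off with the gripper, and do not force anything. Then lay the wedge flat on the bench again and put the freed clip in the white dish. Leave the other things where they are.

Things in the scene. Friction and masses are not known exactly. Their poses are not given: they have to be found in the camera images.
- wedge: Loose grey nylon opening wedge, lying flat. Block handle 70 mm long (x), 20 mm wide (y), 32 mm high; origin under the middle of the handle at its flat underside, z up. From the handle's front a slippery blade, 8 mm wide, its underside level with the handle's, runs 70 mm on along +x. About 70 g. Grip the handle across its width.
- wedge_tip (a point): Tip of the blade, at its underside, 105 mm along x from the wedge's origin. The blade is 1.5 mm thick at the tip, thickens evenly to 12 mm over 50 mm, and stays 12 mm thick for the last 20 mm to the handle.
- clip: Loose dark steel push-on spring clip, 14 mm long (x, along the shaft), 24 mm wide (y), about 40 g; origin on the shaft's axis while seated, z up. A flat bridge on top: underside 13 mm, top 15.4 mm above the origin. Rigid side walls, 24 mm over their outsides, 4 to 15 mm above the origin: grip here once free. Below them two sprung jaws, down to 12 mm under the origin, hold the shaft.
- bridge (a point): Middle of the underside of the clip's bridge, 13 mm above the clip's origin. A push of about 5 to 12 N spreads the clip: raised some 6 mm its lips pass the widest part of the shaft, and it then (blade tip 40 to 60 mm past the clip's near edge) springs up by itself and stands loosely on the shaft, 9 to 12 mm above its seat, ready to be lifted away.
- seat (a point): Point on the axis of the printer's level shaft, 63 mm above the table, where the clip sits at the start. x runs along the shaft from its free end into the printer, z up. Steel shaft 16 mm across, free end at x = -22 mm. A collar 20 mm across at x = -15 to -9 mm: a flat blade pushed along +x slides on it, 10 mm above the axis, 3 mm below the clip's bridge. Over 20 N on shaft or clip spoils them.
- printer: Opened label printer, fixed: black base 150 x 110 x 12 mm, origin 60 mm below the seat, same axes. At x = 9 to 13 mm a steel plate stops the clip; the blade passes over it in a notch 14 mm wide, floor 7 mm above the shaft's axis, between two ears (22 mm over their outsides, 32 mm above the axis). Nothing else behind is higher than 10 mm above the axis.
- jar: Bystander: clear screw jar, 56 mm across, 55 mm high, origin under its middle.
- driver: Bystander: screwdriver lying along the mat's far edge, 170 mm long.
- tweezers: Bystander: steel tweezers lying on the mat's near edge, 120 mm long.
- sucker: Bystander: small suction lifter standing near the robot, 48 mm across, 36 mm high.
- brush: Bystander: brush lying on the mat's near edge, 160 mm long.
- dish: Fixed white plastic parts dish, open on top: 120 mm (x) by 100 mm (y), 20 mm high, walls and floor 3 mm; origin under the middle of its underside, z up.
Things that resemble listed ones, but are neither listed nor needed, are in the scene too. There is more than one size of the clip; the one meant has the size given above.

How it is judged:
By the outcome, as a careful person would: the job done as asked, in the order asked, and still so for the second after the job is handed in, with the robot touching nothing.
It also fails if it takes over 72 s, if anything falls off the work surface, if the arm or the gripper's body presses on something with over 40 N, if the wrist force passes 120 N, or if a joint passes its speed limit or range.

## Robot

A 6-joint arm with a two-finger parallel gripper is mounted at the origin on the work surface. World frame = base frame: x ahead of the robot, y to its left, z up, the work surface at z = 0. Lengths are in m, angles in degrees, forces in N, time in s.
With the tool pointing down it reaches from about 0.4 to 0.925 m from the base axis. Payload 3.4 kg.
Tool frame: the origin (TCP) lies at the very end of the fingers, on their centre line; the grasp point (between the pads) lies 19 mm behind it; z points along the fingers, y is the line along which they close (so a half turn about z gives the same grasp; the last joint's range is limited). The gripper opens to 85 mm and grips with 20 to 120 N. Pads are 22 mm wide; open, the fingers measure 114 mm over their backs; the gripper's body (76 mm by 85 mm) begins 54 mm behind the grasp point. The pads swing forward as they close: fully open they stand 13 mm farther back than shut.
Start: joints at [69.586, 17.578, 86.31, -0, 76.112, -4.211], TCP at [0.16, 0.552, 0.231] pointing down, gripper open.
Joint ranges: [-179.03, 179.03], [-60, 130.46], [8.19, 133.38], [-81.62, 261.62], [5.75, 156.47], [-153.77, 153.77]. Speed limits (degrees/s): [147.25, 147.25, 180, 180, 180, 180].

## Interface

Orientations are given as a 3x3 rotation matrix whose columns are the frame's x, y, z axes.
In Python, from station import env gives the robot as it stands. The module is installed in compiled form; this text tells all that it offers.
- The arm moves only by the tool apply_moves, never from a script. Its argument "motion" is a list of rows, each a list of 3 entries, a list of its own where there are three numbers: the shift along the world's x, y, z in mm, then the turn about the world's z in degrees, then the opening, from 0 (shut) to 1 (fully open). In form: [[[tx, ty, tz], roll, fingers], ...]. A call has exactly 5 rows; each row shifts and turns the commanded pose from where the row before left it; what a row does not reach is not made up. A row lasts 1/8 s, in which the tool goes at most 62.5 mm and 10.7 degrees, less where a joint would pass 70% of its speed; a pose out of reach is approached as far as the arm can. A call is refused whole if a number of a shift passes 62.5 or a number of a turn 10.7, either way. A call with a gripper value outside its range is refused whole. The fingers move at their own pace and stop on an object; "force" is the grip in N (left out, the last holds). Time passes only in rows, so rows that do not move let the fingers close, or fill a call up. It gives the time, the measured TCP pose, the force, the opening and the grip force at its end, in the units of the state.
- env.state(): the state, without advancing time (a new reading comes with each control period).
- env.read_camera(name): name is "scene" or "top"; returns the picture (384x512x3 uint8, red, green, blue); there is no depth.
- env.camera_model(name): a dict with "K" (3x3 intrinsics, pixels), "T" (4x4, takes a point from camera to world coordinates). Camera axes: x right, y down, z forward; pixel columns grow to the right and rows downward; lengths in m; the calibration is good to about 2 mm. A picture is of the moment at which its call begins. camera_model takes no time and is no camera call.
- env.close_job(): hands the job in; it is judged then, once.
The state is a dict: "clock": time; "q": joint angles; "joint_velocities": joint speeds; "joint_torque": joint torques, N m; "eef_pos": TCP position; "tcp_rot": TCP orientation; "wrist_force": force on the tool from outside, world axes, zero at the start; "wrist_torque": the same for the moment, N m; "finger_gap": finger opening in m; "grasp_force": force on a finger pad.
Only numpy, scipy, OpenCV 4.12 (cv2) and the standard library are available. Lean on these libraries where they do the work, as an engineer would, in place of code of your own. Each camera call takes 0.05 s, during which the arm holds its last target. There are 200 camera calls.

## Working session

There is one attempt and no reset: what is moved stays moved. The work goes in short steps, Python scripts to look and compute and a tool call to move; the robot and the scene stay as the last step left them, time stands still between calls to the robot, and variables do not carry over. Pictures are saved under pics/ and viewed, at most 10 in all, crops included, and the job is handed in when it is done.

Besides the shell and the picture viewer there is one more tool, called after "Call:" in YAML: its name, and indented under it one key for each argument. apply_moves: Moves the arm, as the interface text tells. Its arguments: {"type":"object","properties":{"motion":{"type":"array"},"force":{"type":"number"}},"required":["motion"]}

```bash
mkdir -p pics
python3 - <<'E'
from station import env
import cv2,numpy as np
for n in("scene","top"):
    im=env.read_camera(n); cv2.imwrite(f"pics/{n}0.png",cv2.resize(im[:,:,::-1],(800,600),interpolation=cv2.INTER_CUBIC)); cv2.imwrite(f"pics/{n}_raw.png",im[:,:,::-1])
    m=env.camera_model(n); print(n,np.round(m["K"],1).tolist(),np.round(m["T"],3).tolist())
s=env.state();print(s["clock"],s["eef_pos"],s["tcp_rot"],s["finger_gap"])
E
```

```text
scene [[440.1, 0.0, 255.8], [0.0, 440.1, 195.9], [0.0, 0.0, 1.0]] [[-0.839, 0.429, -0.335, 0.813], [0.544, 0.665, -0.512, 0.412], [0.003, -0.612, -0.791, 0.764], [0.0, 0.0, 0.0, 1.0]]
top [[369.9, 0.0, 255.5], [0.0, 369.9, 191.3], [0.0, 0.0, 1.0]] [[0.023, -0.98, 0.196, 0.384], [-1.0, -0.023, 0.003, -0.031], [0.001, -0.196, -0.981, 0.807], [0.0, 0.0, 0.0, 1.0]]
0.1 [0.16027098 0.55156715 0.23046355] [[-9.60277192e-01  2.79047119e-01 -6.47306838e-04]
 [ 2.79047837e-01  9.60275618e-01 -1.74416907e-03]
 [ 1.34887619e-04 -1.85551536e-03 -9.99998269e-01]] 0.08524255938046046
```

View pics/scene0.png

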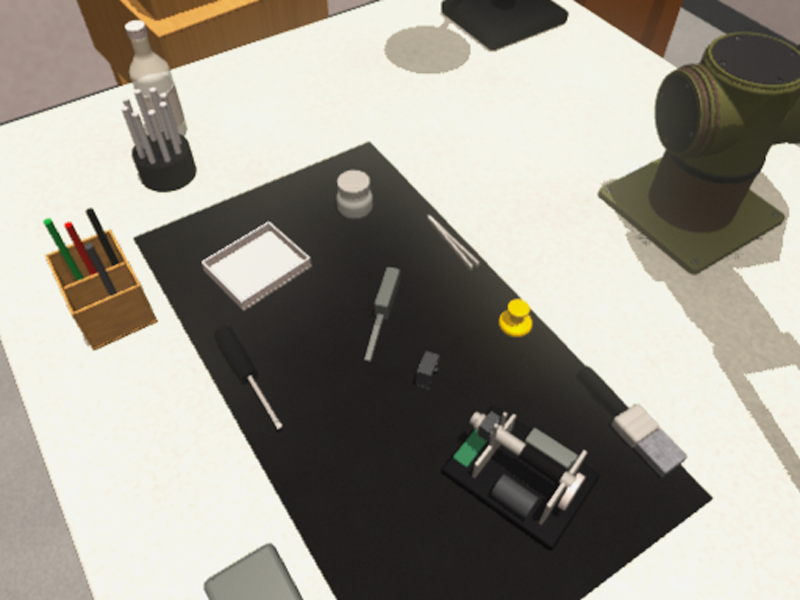

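View pics/top0.png

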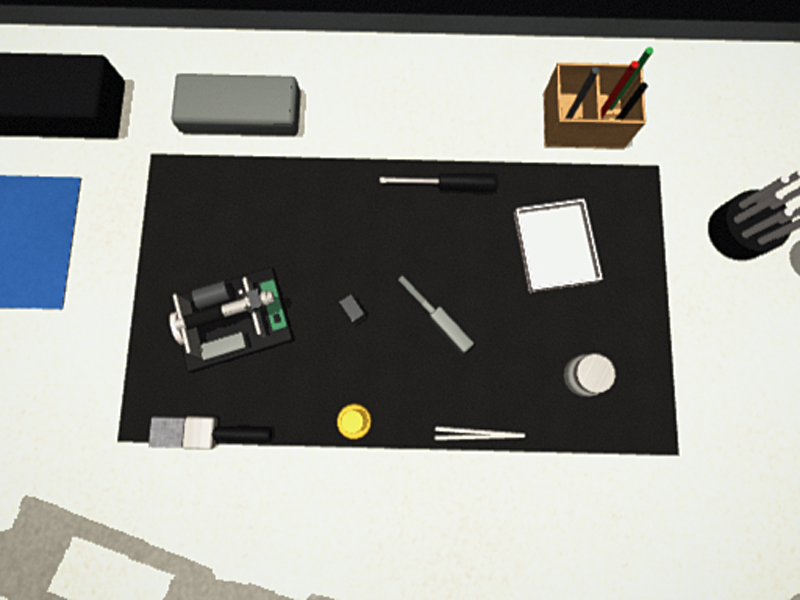

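The only candidate wedge is the grey tool at top-view (435,315). There are two clip candidates: one on the printer's shaft at (257,298), and a loose dark one on the mat at (352,308). The seated clip is the one meant. Next is one close crop to check this.

```bash
cat > h.py <<'E'
from station import env
import cv2,numpy as np
def ray(n,u,v):
    m=env.camera_model(n);K=np.array(m["K"]);T=np.array(m["T"])
    return T[:3,3],T[:3,:3]@np.linalg.solve(K,[u,v,1.])
def onz(n,u,v,z):
    o,d=ray(n,u,v);return o+d*(z-o[2])/d[2]
def proj(n,P):
    m=env.camera_model(n);K=np.array(m["K"]);T=np.array(m["T"])
    c=(np.atleast_2d(P)-T[:3,3])@T[:3,:3];c=c@K.T
    return c[:,:2]/c[:,2:]
def tri(pa,pb): # pa top px, pb scene px
    (o1,d1),(o2,d2)=ray("top",*pa),ray("scene",*pb)
    A=np.c_[d1,-d2];s=np.linalg.lstsq(A,o2-o1,rcond=None)[0]
    return (o1+d1*s[0]+o2+d2*s[1])/2
E
python3 - <<'E'
import cv2,numpy as np
t=cv2.imread("pics/top_raw.png");s=cv2.imread("pics/scene_raw.png")
R=lambda im,x,y,w,h:cv2.resize(im[y:y+h,x:x+w],(400,300),interpolation=cv2.INTER_CUBIC)
g=lambda i:np.uint8(255*(i/255.)**.6)
a=np.vstack([np.hstack([R(t,105,165,100,75),R(t,240,165,80,60)]),np.hstack([R(s,280,255,108,81),R(s,220,165,80,60)])])
cv2.imwrite("pics/crop1.png",g(a))
E
```

```text
(no output)
```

View pics/crop1.png

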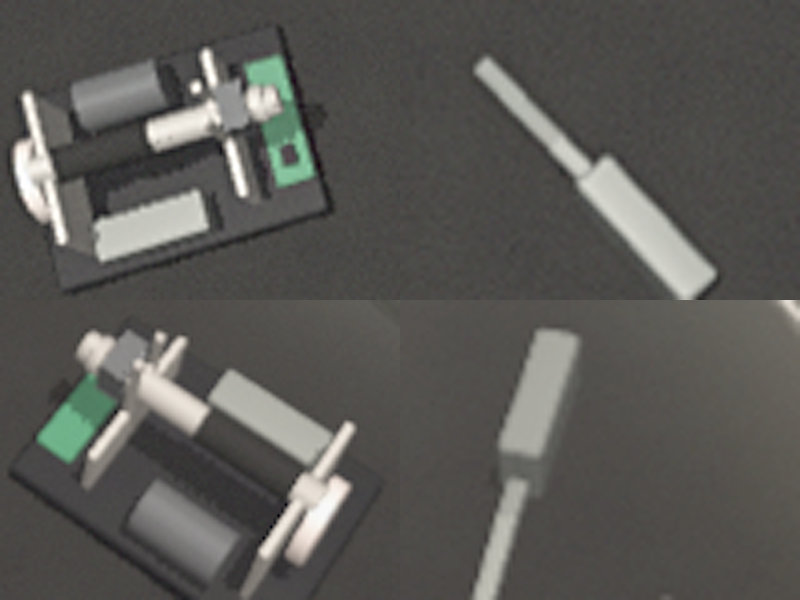

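The crop shows the clip seated on the shaft between the collar and the plate, which is right for the one meant. The shaft's free end points to the right in the top view (world -y). I'll fit the poses now.

```bash
cat > fit.py <<'E'
from h import *
from scipy.optimize import least_squares
def place(P,p):
    x,y,a,z=p;c,s=np.cos(a),np.sin(a);P=np.array(P,float)
    return P@np.array([[c,s,0],[-s,c,0],[0,0,1]])+[x,y,z]
def fit(pts,p0,fixz=None):
    # pts: list (cam, local xyz mm, pixel)
    def f(p):
        p=np.r_[p,fixz] if fixz is not None else p
        return np.concatenate([proj(n,place([np.array(l)/1e3],p))[0]-px for n,l,px in pts])
    r=least_squares(f,p0,loss="soft_l1");return r.x,np.round(r.fun.reshape(-1,2),1).tolist()
E
python3 - <<'E'
from fit import *
t=lambda u,v:np.array([105+u/4,165+v/4]); s=lambda u,v:np.array([280+u/3.704,255+(v-300)/3.704])
tw=lambda u,v:np.array([240+(u-400)/5,165+v/5]); sw=lambda u,v:np.array([220+(u-400)/5,165+(v-300)/5])
# wedge
W=[("top",(35,10,32),tw(580,183)),("top",(35,-10,32),tw(611,155)),("top",(-35,-10,32),tw(717,273)),("top",(105,0,1.5),tw(483,62)),
("scene",(35,10,32),sw(503,450)),("scene",(35,-10,32),sw(545,458)),("scene",(-35,-10,32),sw(580,340)),("scene",(-35,10,32),sw(537,330))]
for fz in(.003,):
    # swap y sign ambiguity tested by residual
    for sg in(1,-1):
        pts=[(n,(l[0],sg*l[1],l[2]),px) for n,l,px in W]
        print("wedge",sg,*fit(pts,[.4,-.1,.8],fz))
print("wedge zfree",fit(W,[.4,-.1,.8,.003]))
# printer: clip and base yaw
for n,px in(("top",t(280,27)),("top",t(328,212)),("top",t(66,290))):print("corner",np.round(onz(n,*px,.015),4))
for px in(s(12,470),s(383,480)):print("sc corner",np.round(onz("scene",*px,.015),4))
print("clip top",onz("top",*t(231,105),.0784),onz("scene",*s(125,357),.0784),tri(t(231,105),s(125,357)))
print("collar top tri",onz("top",*t(262,100),.071))
# dish, in 800px coordinates
D=[onz("top",u/1.5625,v/1.5625,.023) for u,v in((515,209),(585,199),(603,279),(531,292))]
print("dish",np.round(D,3).tolist(),np.mean(D,0))
E
```

```text
wedge 1 [ 0.49829679 -0.10000109  0.73603322] [[-1.3, -0.3], [-0.5, -0.8], [0.5, 0.4], [-0.0, -0.1], [7.7, 0.5], [-9.9, -3.0], [-8.0, -3.7], [9.4, 0.1]]
wedge -1 [ 0.50067928 -0.09809074  0.77285034] [[4.3, -7.2], [-8.8, 4.7], [-6.9, 5.2], [-2.2, -0.0], [-1.4, -0.1], [-0.5, -0.0], [-0.1, -1.2], [-0.4, -0.7]]
wedge zfree (array([ 0.49924742, -0.10141327,  0.74375962, -0.00363749]), [[-0.9, -0.1], [-0.2, -0.6], [0.8, 0.3], [0.3, 0.4], [7.1, 2.2], [-10.4, -1.3], [-8.8, -2.0], [8.6, 1.8]])
corner [0.5819 0.1507 0.015 ]
corner [0.48   0.1181 0.015 ]
corner [0.435  0.2551 0.015 ]
sc corner [0.5856 0.1565 0.015 ]
sc corner [0.4364 0.2592 0.015 ]
clip top [0.52516064 0.15816396 0.0784    ] [0.52763917 0.16057312 0.0784    ] [0.5259591  0.15915574 0.07444638]
collar top tri [0.52955355 0.14453601 0.071     ]
dish [[0.675, -0.19, 0.023], [0.693, -0.291, 0.023], [0.576, -0.311, 0.023], [0.555, -0.211, 0.023]] [ 0.62463948 -0.25081377  0.023     ]
```

Run:
```python
from fit import *
tw=lambda u,v:np.array([240+(u-400)/5,165+v/5]); sw=lambda u,v:np.array([220+(u-400)/5,165+(v-300)/5])
W=[("top",(35,10,32),tw(580,183)),("top",(35,-10,32),tw(611,155)),("top",(-35,-10,32),tw(717,273)),("top",(105,0,1.5),tw(483,62)),
("scene",(35,-10,32),sw(503,450)),("scene",(35,10,32),sw(545,458)),("scene",(-35,10,32),sw(580,340)),("scene",(-35,-10,32),sw(537,330))]
p,r=fit(W,[.5,-.1,.75],.003);print(p,np.degrees(p[2]),r)
p,r=fit(W,[.5,-.1,.75,.003]);print(p,r)
s=env.state();print(s["eef_pos"],s["q"],p[:2]*1e3-s["eef_pos"][:2]*1e3)
```

```text
[ 0.49880041 -0.09915644  0.7475948 ] 42.83402687722132 [[-1.8, -0.4], [-1.1, -0.9], [0.2, 0.0], [-0.8, 0.0], [-1.3, -1.0], [-0.5, -0.7], [0.7, -1.7], [0.4, -1.4]]
[ 0.49858832 -0.10084123  0.74551462 -0.00272248] [[-1.2, 0.2], [-0.4, -0.3], [0.6, 0.5], [-0.0, 0.7], [-1.6, 0.1], [-0.8, 0.4], [0.4, -0.5], [0.2, -0.2]]
[0.16027098 0.55156715 0.23046355] [ 6.95842408e+01  1.76196498e+01  8.63753194e+01 -1.04541405e-04
  7.61116246e+01 -4.21235615e+00] [ 338.31733691 -652.40838789]
```

Call:
apply_moves:
  motion:
    - [[40,-30,0],-8,1]
    - [[40,-30,0],-8,1]
    - [[40,-30,0],-8,1]
    - [[40,-30,0],-8,1]
    - [[40,-30,0],-8,1]
  force: 40

```text
clock: 0.72
eef_pos: [0.3614, 0.4009, 0.2309]
tcp_rot: [[-0.553, 0.833, -0.001], [0.833, 0.553, -0.0], [-0.0, -0.001, -1.0]]
wrist_force: [0.4, 1.3, 1.1]
finger_gap: 0.0856
grasp_force: 0.0
```

Call:
apply_moves:
  motion:
    - [[20,-52,0],-8,1]
    - [[20,-52,0],-8,1]
    - [[20,-52,0],-8,1]
    - [[20,-52,0],-8,1]
    - [[20,-52,0],-8,1]

```text
clock: 1.35
eef_pos: [0.4606, 0.1404, 0.2311]
tcp_rot: [[0.112, 0.994, -0.0], [0.994, -0.112, 0.0], [-0.0, -0.0, -1.0]]
wrist_force: [0.1, 0.1, 0.2]
finger_gap: 0.0853
grasp_force: 0.0
```

Call:
apply_moves:
  motion:
    - [[10,-50,-20],-10,1]
    - [[10,-50,-20],-10,1]
    - [[10,-50,-20],-10,1]
    - [[8,-50,-20],-10,1]
    - [[0,-42,-20],-1,1]

```text
clock: 1.98
eef_pos: [0.4989, -0.1019, 0.1305]
tcp_rot: [[0.735, 0.678, 0.0], [0.678, -0.735, -0.0], [0.0, 0.0, -1.0]]
wrist_force: [1.0, 0.3, 0.2]
finger_gap: 0.0855
grasp_force: 0.0
```

Call:
apply_moves:
  motion:
    - [[0,1,-40],0,1]
    - [[0,1,-40],0,1]
    - [[0,0,-25],0,1]
    - [[0,0,-10],0,1]
    - [[0,0,-5],0,1]

```text
clock: 2.6
eef_pos: [0.4985, -0.0978, 0.011]
tcp_rot: [[0.734, 0.679, -0.0], [0.679, -0.734, 0.0], [-0.0, -0.0, -1.0]]
wrist_force: [-0.0, 0.5, -0.3]
finger_gap: 0.0853
grasp_force: 0.0
```

Call:
apply_moves:
  motion:
    - [[0,0,0],0,0.5]
    - [[0,0,0],0,0.3]
    - [[0,0,0],0,0.15]
    - [[0,0,0],0,0.1]
    - [[0,0,0],0,0]

```text
clock: 3.22
eef_pos: [0.4991, -0.098, 0.0121]
tcp_rot: [[0.734, 0.679, 0.002], [0.679, -0.734, -0.0], [0.001, 0.001, -1.0]]
wrist_force: [-0.2, 0.2, 6.1]
finger_gap: 0.0195
grasp_force: 40.2
```

Call:
apply_moves:
  motion:
    - [[0,0,0],0,0]
    - [[0,0,0],0,0]
    - [[0,0,0],0,0]
    - [[0,0,0],0,0]
    - [[0,0,0],0,0]

```text
clock: 3.85
eef_pos: [0.4991, -0.098, 0.0121]
tcp_rot: [[0.734, 0.679, 0.002], [0.679, -0.734, -0.0], [0.001, 0.001, -1.0]]
wrist_force: [-1.0, -0.1, 5.6]
finger_gap: 0.0197
grasp_force: 40.2
```

Call:
apply_moves:
  motion:
    - [[0,0,10],0,0]
    - [[0,0,30],0,0]
    - [[0,0,40],0,0]
    - [[5,5,20],5,0]
    - [[15,15,0],10,0]

```text
clock: 4.47
eef_pos: [0.5193, -0.0783, 0.1138]
tcp_rot: [[0.53, 0.848, 0.004], [0.848, -0.53, -0.001], [0.001, 0.004, -1.0]]
wrist_force: [0.2, 0.1, -0.7]
finger_gap: 0.0191
grasp_force: 39.4
```

Call:
apply_moves:
  motion:
    - [[15,20,0],10,0]
    - [[15,25,0],10,0]
    - [[10,25,0],10,0]
    - [[10,24,0],10,0]
    - [[0,10,0],10,0]

```text
clock: 5.1
eef_pos: [0.569, 0.0275, 0.1116]
tcp_rot: [[-0.312, 0.95, 0.0], [0.95, 0.312, 0.0], [0.0, 0.0, -1.0]]
wrist_force: [-0.3, 0.3, -1.1]
finger_gap: 0.0193
grasp_force: 39.4
```

Call:
apply_moves:
  motion:
    - [[0,0,0],0,0]
    - [[0,0,0],0,0]
    - [[0,0,0],0,0]
    - [[0,0,0],0,0]
    - [[0,0,0],0,0]

```text
clock: 5.72
eef_pos: [0.5684, 0.0258, 0.1113]
tcp_rot: [[-0.305, 0.952, -0.0], [0.952, 0.305, -0.0], [-0.0, -0.0, -1.0]]
wrist_force: [-0.9, -0.5, -0.4]
finger_gap: 0.0188
grasp_force: 39.4
```

Run:
```python
from h import *
g=lambda i:np.uint8(255*(i/255.)**.6)
o=[]
for n,(x,y,w,h) in(("top",(105,160,112,84)),("scene",(255,225,112,84))):
    im=env.read_camera(n)[:,:,::-1];cv2.imwrite(f"pics/{n}_b.png",im)
    o.append(cv2.resize(im[y:y+h,x:x+w],(400,300),interpolation=cv2.INTER_CUBIC))
# wide too
o2=[cv2.resize(cv2.imread(f"pics/{n}_b.png"),(400,300)) for n in("top","scene")]
cv2.imwrite("pics/c2.png",g(np.vstack([np.hstack(o),np.hstack(o2)])))
```

```text
(no output)
```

View pics/c2.png

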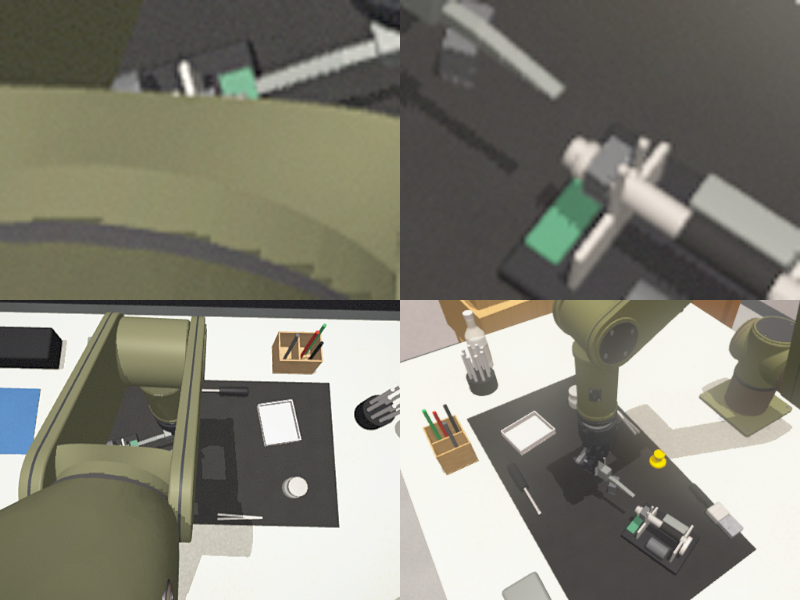

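```bash
cat > ov.py <<'E'
from fit import *
def draw(n,imf,out,x0,y0,k,seat,wedge,W=800,H=600):
    im=cv2.imread(imf) if isinstance(imf,str) else imf
    a=cv2.resize(im[y0:y0+H//k,x0:x0+W//k],(W,H),interpolation=cv2.INTER_CUBIC)
    a=np.uint8(255*(a/255.)**.6)
    def L(P,p,c,closed=True):
        q=((proj(n,place(np.array(P)/1e3,p))-[x0,y0]+.5)*k*8).astype(np.int32)
        cv2.polylines(a,[q[:,None]],closed,c,1,cv2.LINE_AA,3)
    th=np.linspace(0,2*np.pi,40)
    if seat is not None:
        for x,r in((-22,8),(-15,10),(-9,10)):L([(x,r*np.cos(t),r*np.sin(t)) for t in th],seat,(0,255,255))
        L([(-7,-12,15.4),(7,-12,15.4),(7,12,15.4),(-7,12,15.4)],seat,(0,0,255))
        for s in(1,-1):L([(9,s*7,32),(13,s*7,32),(13,s*11,32),(9,s*11,32)],seat,(255,255,0))
    if wedge is not None:
        L([(105,-4,1.5),(55,-4,12),(35,-4,12),(35,4,12),(55,4,12),(105,4,1.5)],wedge,(0,255,0))
    cv2.imwrite(out,a)
E
python3 - <<'E'
from ov import *
r=np.radians
draw("scene","pics/scene_b.png","pics/o1.png",262,222,8,[.5276,.1606,r(108),.063],[.5684,.0258,r(107.8),.1022])
E
```

```text
(no output)
```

View pics/o1.png

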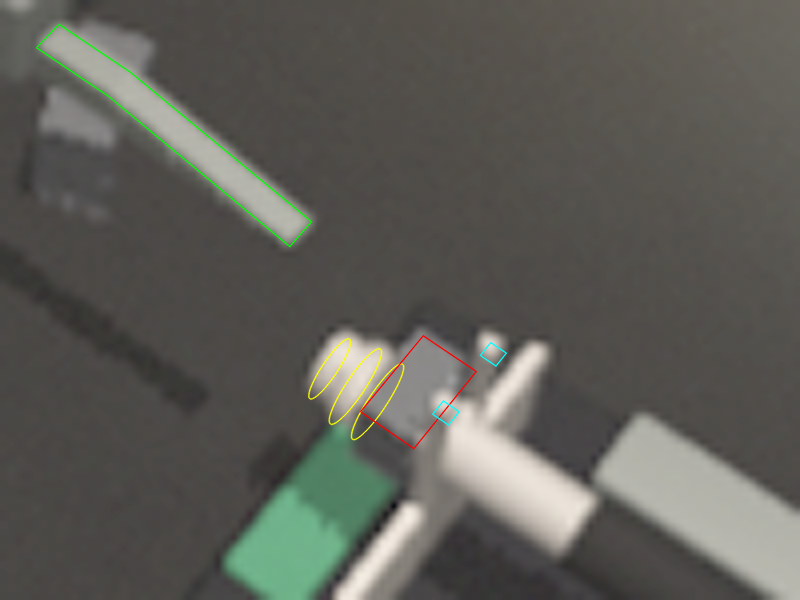

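The blade overlay fits the image to under a pixel, so the wedge-in-gripper model holds. The seat needs a small shift up and to the left, so I'll refit it with edge picks.

Run:
```python
from ov import *
r=np.radians
p0=[.5276,.1606,r(108),.063]
X=lambda u,v:np.array([262+u/8-.5,222+v/8-.5])
c=proj("scene",place([[-.022,0,0]],p0))[0]
e=[X(491,343),X(447,400)]
ys=[9,-9]
if np.linalg.norm(proj("scene",place([[.011,.009,.032]],p0))[0]-e[0])>4: ys=[-9,9]
pts=[("scene",(11,ys[0],32),e[0]),("scene",(11,ys[1],32),e[1]),("scene",(-22,0,0),c+np.array([-2,-9])/8)]
p,res=fit(pts,p0[:3],.063);print(p,np.degrees(p[2]),res)
seat=[*p,.063]
im=cv2.imread("pics/scene_b.png")
a=[]
for s,f in((None,"/tmp/a.png"),(seat,"/tmp/b.png")):
    draw("scene",im,f,300,258,12,s,None,400,600);a.append(cv2.imread(f))
cv2.imwrite("pics/o2.png",np.hstack(a))
```

```text
[0.5261423  0.1584214  1.90780725] 109.3093034631224 [[0.1, -0.2], [-0.1, 0.1], [0.0, 0.0]]
```

View pics/o2.png

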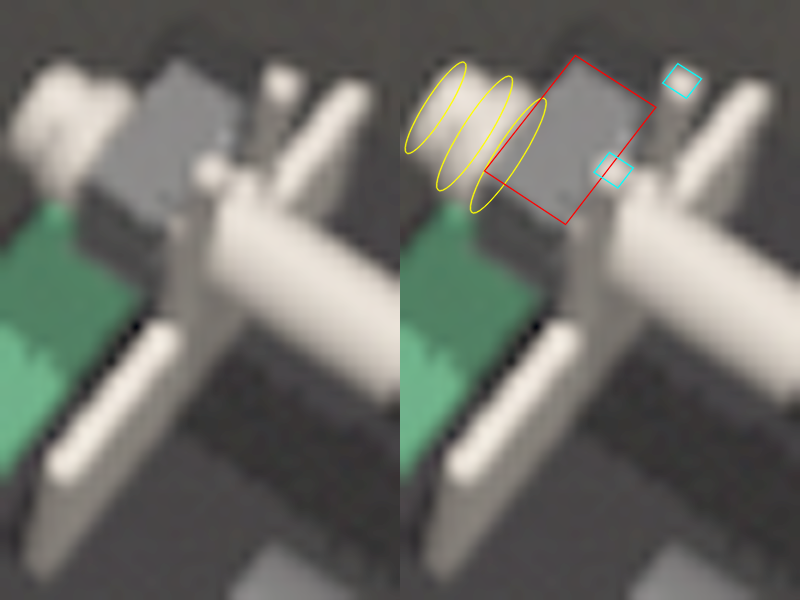

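Call:
apply_moves:
  motion:
    - [[-3,12,0],0.8,0]
    - [[-2.6,11,0],0,0]
    - [[0,0,-8],0,0]
    - [[0,0,-8],0,0]
    - [[0,0,-6],0,0]

```text
clock: 6.45
eef_pos: [0.5625, 0.0491, 0.0884]
tcp_rot: [[-0.319, 0.948, -0.001], [0.948, 0.319, -0.0], [0.0, -0.001, -1.0]]
wrist_force: [-0.2, -0.9, -0.6]
finger_gap: 0.0193
grasp_force: 39.4
```

Call:
apply_moves:
  motion:
    - [[0,0,-1],0,0]
    - [[0,0,-1],0,0]
    - [[0,0,0],0,0]
    - [[0,0,0],0,0]
    - [[0,0,0],0,0]

```text
clock: 7.08
eef_pos: [0.563, 0.0491, 0.0875]
tcp_rot: [[-0.319, 0.948, 0.0], [0.948, 0.319, -0.0], [-0.0, 0.0, -1.0]]
wrist_force: [0.2, -0.4, -1.0]
finger_gap: 0.0189
grasp_force: 39.4
```

Run:
```python
from ov import *
s=env.state();R=np.array(s["tcp_rot"]);print(s["eef_pos"],np.degrees(np.arctan2(R[1,0],R[0,0])),s["wrist_force"])
im=env.read_camera("scene")[:,:,::-1].copy();cv2.imwrite("pics/scene_c.png",im)
p=s["eef_pos"]
draw("scene",im,"pics/o3.png",277,240,10,[.5260,.1589,np.radians(108.5),.063],[p[0],p[1],np.arctan2(R[1,0],R[0,0]),p[2]-.0091])
```

```text
[0.56301267 0.04914262 0.08750199] 108.59691442483272 [ 0.24061807 -0.40100889 -1.01587302]
```

View pics/o3.png

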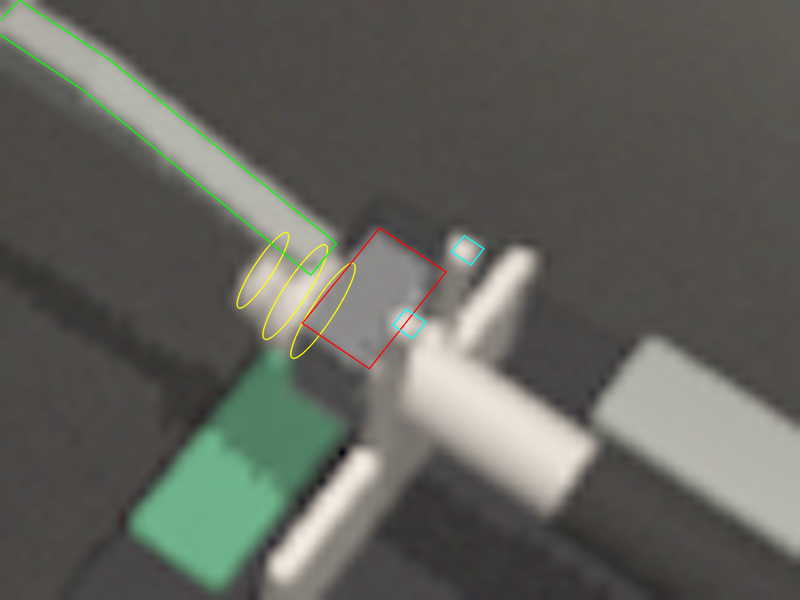

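The overlay agrees with the picture: the blade tip (about 322,255) is above the collar and just short of the clip's near edge, and it lines up with the shaft. Next I'll lower it until it touches.

Call:
apply_moves:
  motion:
    - [[0,0,-1.5],0,0]
    - [[0,0,-1],0,0]
    - [[0,0,-0.8],0,0]
    - [[0,0,0],0,0]
    - [[0,0,0],0,0]

```text
clock: 7.75
eef_pos: [0.5629, 0.0492, 0.084]
tcp_rot: [[-0.319, 0.948, -0.0], [0.948, 0.319, -0.0], [0.0, -0.0, -1.0]]
wrist_force: [-0.9, -0.2, -1.3]
finger_gap: 0.019
grasp_force: 39.4
```

Call:
apply_moves:
  motion:
    - [[0,0,-0.5],0,0]
    - [[0,0,-0.5],0,0]
    - [[0,0,0],0,0]
    - [[0,0,0],0,0]
    - [[0,0,0],0,0]

```text
clock: 8.38
eef_pos: [0.5629, 0.0492, 0.083]
tcp_rot: [[-0.319, 0.948, 0.0], [0.948, 0.319, -0.0], [-0.0, 0.0, -1.0]]
wrist_force: [-0.1, -0.1, -1.8]
finger_gap: 0.0195
grasp_force: 39.4
```

Call:
apply_moves:
  motion:
    - [[0,0,-0.5],0,0]
    - [[0,0,0],0,0]
    - [[0,0,0],0,0]
    - [[0,0,0],0,0]
    - [[0,0,0],0,0]

```text
clock: 9.0
eef_pos: [0.5629, 0.0491, 0.0825]
tcp_rot: [[-0.319, 0.948, 0.0], [0.948, 0.319, -0.0], [-0.0, 0.0, -1.0]]
wrist_force: [0.3, -0.1, -0.5]
finger_gap: 0.0193
grasp_force: 39.4
```

Call:
apply_moves:
  motion:
    - [[0,0,-0.5],0,0]
    - [[0,0,0],0,0]
    - [[0,0,0],0,0]
    - [[0,0,0],0,0]
    - [[0,0,0],0,0]

```text
clock: 9.62
eef_pos: [0.5629, 0.0491, 0.082]
tcp_rot: [[-0.319, 0.948, 0.0], [0.948, 0.319, -0.0], [-0.0, 0.0, -1.0]]
wrist_force: [-0.9, 0.7, -0.5]
finger_gap: 0.019
grasp_force: 39.4
```

Call:
apply_moves:
  motion:
    - [[0,0,-0.4],0,0]
    - [[0,0,0],0,0]
    - [[0,0,0],0,0]
    - [[0,0,0],0,0]
    - [[0,0,0],0,0]

```text
clock: 10.25
eef_pos: [0.563, 0.0491, 0.0817]
tcp_rot: [[-0.319, 0.948, 0.0], [0.948, 0.319, -0.0], [-0.0, 0.0, -1.0]]
wrist_force: [0.6, -0.2, 1.7]
finger_gap: 0.0192
grasp_force: 39.6
```

```bash
python3 -c "
from station import env
s=env.state();print(s['wrist_force'],s['wrist_torque'],s['eef_pos'])"
```

```text
[ 0.55103471 -0.17907322  1.73271271] [0.10675852 0.10716829 0.02965216] [0.56298755 0.04914589 0.08168959]
```

Call:
apply_moves:
  motion:
    - [[0,0,-0.4],0,0]
    - [[0,0,0],0,0]
    - [[0,0,0],0,0]
    - [[0,0,0],0,0]
    - [[0,0,0],0,0]

```text
clock: 10.88
eef_pos: [0.563, 0.0491, 0.0813]
tcp_rot: [[-0.319, 0.948, 0.0], [0.948, 0.319, 0.0], [-0.0, 0.0, -1.0]]
wrist_force: [-0.5, -1.7, 2.4]
finger_gap: 0.0191
grasp_force: 39.8
```

```bash
python3 -c "
from station import env
s=env.state();print(s['wrist_force'],s['wrist_torque'],s['eef_pos'])"
```

```text
[-0.47736493 -1.68428085  2.44275109] [0.17809442 0.14436052 0.02236242] [0.56303523 0.04913838 0.08128209]
```

Contact at a TCP height of about 0.082 m, roughly 2–3 N. Next: slide along the shaft.

Call:
apply_moves:
  motion:
    - [[-0.64,1.9,0.2],0,0]
    - [[-0.64,1.9,0],0,0]
    - [[-0.64,1.9,0],0,0]
    - [[-0.64,1.9,0],0,0]
    - [[-0.64,1.9,0],0,0]

```text
clock: 11.5
eef_pos: [0.5596, 0.0589, 0.0814]
tcp_rot: [[-0.319, 0.948, 0.0], [0.948, 0.319, -0.0], [-0.0, 0.0, -1.0]]
wrist_force: [-0.4, -0.0, 2.6]
finger_gap: 0.0193
grasp_force: 39.9
```

Call:
apply_moves:
  motion:
    - [[-0.64,1.9,0],0,0]
    - [[-0.64,1.9,0],0,0]
    - [[-0.64,1.9,0],0,0]
    - [[0,0,0],0,0]
    - [[0,0,0],0,0]

```text
clock: 12.12
eef_pos: [0.5579, 0.0644, 0.0815]
tcp_rot: [[-0.319, 0.948, 0.0], [0.948, 0.319, 0.0], [0.0, 0.0, -1.0]]
wrist_force: [0.4, -3.2, 2.5]
finger_gap: 0.0189
grasp_force: 39.9
```

Call:
apply_moves:
  motion:
    - [[-0.64,1.9,0],0,0]
    - [[-0.64,1.9,0],0,0]
    - [[-0.64,1.9,0],0,0]
    - [[-0.64,1.9,0],0,0]
    - [[0,0,0],0,0]

```text
clock: 12.75
eef_pos: [0.5564, 0.0705, 0.0818]
tcp_rot: [[-0.32, 0.948, 0.002], [0.948, 0.32, -0.003], [-0.003, 0.001, -1.0]]
wrist_force: [2.1, -7.7, 2.9]
finger_gap: 0.019
grasp_force: 40.0
```

Call:
apply_moves:
  motion:
    - [[-0.64,1.9,0],0,0]
    - [[-0.64,1.9,0],0,0]
    - [[-0.64,1.9,0],0,0]
    - [[-0.64,1.9,0],0,0]
    - [[0,0,0],0,0]

```text
clock: 13.38
eef_pos: [0.5541, 0.0778, 0.0819]
tcp_rot: [[-0.32, 0.947, 0.003], [0.947, 0.32, -0.003], [-0.004, 0.002, -1.0]]
wrist_force: [2.1, -8.1, 3.1]
finger_gap: 0.0191
grasp_force: 40.0
```

Call:
apply_moves:
  motion:
    - [[-0.64,1.9,0.2],0,0]
    - [[-0.64,1.9,0],0,0]
    - [[-0.64,1.9,0],0,0]
    - [[0,0,0],0,0]
    - [[0,0,0],0,0]

```text
clock: 14.0
eef_pos: [0.5519, 0.0838, 0.0819]
tcp_rot: [[-0.32, 0.948, 0.002], [0.948, 0.32, -0.003], [-0.003, 0.001, -1.0]]
wrist_force: [3.5, -7.2, 3.3]
finger_gap: 0.0191
grasp_force: 39.9
```

Call:
apply_moves:
  motion:
    - [[-0.64,1.9,0],0,0]
    - [[-0.64,1.9,0],0,0]
    - [[-0.64,1.9,0],0,0]
    - [[0,0,0],0,0]
    - [[0,0,0],0,0]

```text
clock: 14.62
eef_pos: [0.5499, 0.0895, 0.0819]
tcp_rot: [[-0.32, 0.948, 0.002], [0.948, 0.32, -0.002], [-0.003, 0.001, -1.0]]
wrist_force: [1.8, -7.1, 2.7]
finger_gap: 0.0195
grasp_force: 39.9
```

Call:
apply_moves:
  motion:
    - [[-0.64,1.9,0],0,0]
    - [[-0.64,1.9,0],0,0]
    - [[0,0,0],0,0]
    - [[0,0,0],0,0]
    - [[0,0,0],0,0]

```text
clock: 15.25
eef_pos: [0.5472, 0.0953, 0.0816]
tcp_rot: [[-0.319, 0.948, -0.001], [0.948, 0.319, 0.001], [0.001, -0.0, -1.0]]
wrist_force: [-0.7, 1.0, 3.6]
finger_gap: 0.0195
grasp_force: 40.0
```

Call:
apply_moves:
  motion:
    - [[-0.64,1.9,0],0,0]
    - [[-0.64,1.9,0],0,0]
    - [[0,0,0],0,0]
    - [[0,0,0],0,0]
    - [[0,0,0],0,0]

```text
clock: 15.88
eef_pos: [0.5463, 0.0987, 0.0816]
tcp_rot: [[-0.319, 0.948, 0.0], [0.948, 0.319, 0.0], [0.0, 0.0, -1.0]]
wrist_force: [0.4, 0.3, 4.3]
finger_gap: 0.0192
grasp_force: 40.1
```

The axial force has dropped to zero, so the clip should have let go. Checking with a picture.

Run:
```python
from ov import *
s=env.state();R=np.array(s["tcp_rot"]);p=s["eef_pos"]
im=env.read_camera("scene")[:,:,::-1].copy();cv2.imwrite("pics/scene_d.png",im)
draw("scene",im,"pics/o4.png",277,235,10,[.5260,.1589,np.radians(108.5),.073],None)
```

```text
(no output)
```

View pics/o4.png

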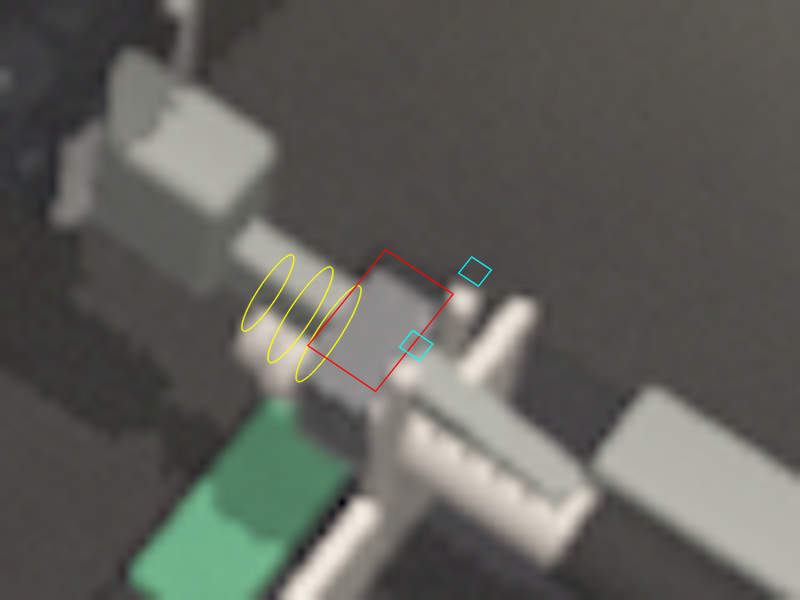

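Call:
apply_moves:
  motion:
    - [[0,0,0.3],0,0]
    - [[0.64,-1.9,0],0,0]
    - [[0.64,-1.9,0],0,0]
    - [[0.64,-1.9,0],0,0]
    - [[0.64,-1.9,0],0,0]

```text
clock: 16.55
eef_pos: [0.5487, 0.0907, 0.0818]
tcp_rot: [[-0.319, 0.948, -0.0], [0.948, 0.319, -0.0], [0.0, -0.0, -1.0]]
wrist_force: [-0.6, 0.9, 2.9]
finger_gap: 0.0196
grasp_force: 39.9
```

Call:
apply_moves:
  motion:
    - [[1.28,-3.8,0],0,0]
    - [[1.28,-3.8,0],0,0]
    - [[1.28,-3.8,0],0,0]
    - [[1.28,-3.8,0],0,0]
    - [[1.28,-3.8,0],0,0]

```text
clock: 17.18
eef_pos: [0.5553, 0.0716, 0.0818]
tcp_rot: [[-0.319, 0.948, -0.0], [0.948, 0.319, -0.0], [-0.0, -0.0, -1.0]]
wrist_force: [0.1, -0.2, 1.4]
finger_gap: 0.0195
grasp_force: 39.7
```

Call:
apply_moves:
  motion:
    - [[1.28,-3.8,0],0,0]
    - [[1.28,-3.8,0],0,0]
    - [[1.28,-3.8,0],0,0]
    - [[1.28,-3.8,0],0,0]
    - [[1.28,-3.8,0],0,0]

```text
clock: 17.8
eef_pos: [0.5616, 0.0527, 0.0818]
tcp_rot: [[-0.319, 0.948, -0.0], [0.948, 0.319, -0.0], [-0.0, -0.0, -1.0]]
wrist_force: [-0.0, 0.7, 1.1]
finger_gap: 0.0191
grasp_force: 39.6
```

Call:
apply_moves:
  motion:
    - [[1.92,-5.7,0],0,0]
    - [[1.92,-5.7,0],0,0]
    - [[1.92,-5.7,0],0,0]
    - [[1.92,-5.7,0],0,0]
    - [[1.92,-5.7,0],0,0]

```text
clock: 18.42
eef_pos: [0.5713, 0.024, 0.0818]
tcp_rot: [[-0.319, 0.948, -0.0], [0.948, 0.319, -0.0], [-0.0, -0.0, -1.0]]
wrist_force: [-0.1, -0.2, -1.8]
finger_gap: 0.0193
grasp_force: 39.4
```

Run:
```python
from ov import *
s=env.state();print(s["clock"],s["eef_pos"],s["wrist_force"])
im=env.read_camera("scene")[:,:,::-1].copy();cv2.imwrite("pics/scene_e.png",im)
draw("scene",im,"pics/o5.png",285,245,12,[.5260,.1589,np.radians(108.5),.073],None)
```

```text
18.425 [0.57129542 0.02400296 0.08182845] [-0.0704836  -0.18020204 -1.82751519]
```

View pics/o5.png

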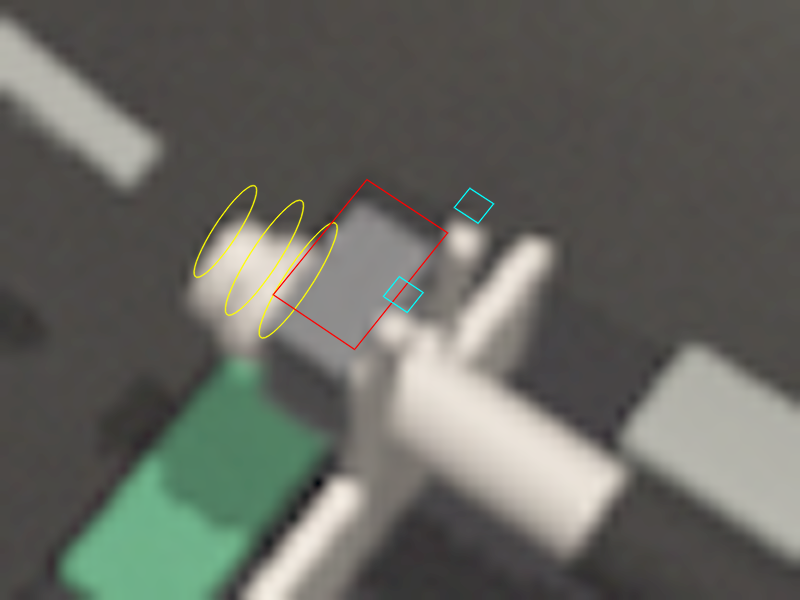

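Run:
```python
from ov import *
b=cv2.imread("pics/scene_b.png");S=[.5260,.1589,np.radians(108.5),.063]
print([np.round(proj("scene",place([[0,0,h/1e3]],S))[0],1) for h in(15.4,25.4)])
u=lambda a:cv2.resize(a,None,fx=8,fy=8,interpolation=cv2.INTER_CUBIC)
for f in "cde":
    e=cv2.imread(f"pics/scene_{f}.png")
    t=u(b[263:278,307:321]);r=u(e[248:293,292:336])
    m=cv2.matchTemplate(r,t,cv2.TM_CCOEFF_NORMED);_,v,_,l=cv2.minMaxLoc(m);print(f,v,l[0]/8-15,l[1]/8-15)
    d=cv2.absdiff(b,e).sum(2)[255:290,295:335];print(d.max())
    if f=="e":
        a=[cv2.resize(np.uint8(255*(i[250:295,293:325]/255.)**.5),(396,558),interpolation=cv2.INTER_CUBIC) for i in(b,e)]
        cv2.imwrite("pics/cmp.png",np.hstack(a))
```

```text
[array([313.9, 269.2]), array([314.5, 266.4])]
c 0.929082453250885 0.125 0.0
333
d 0.5841053128242493 1.25 -1.875
481
e 0.9700342416763306 0.0 -0.25
329
```

Run:
```python
import cv2,numpy as np
for f in "bcde":
    g=cv2.imread(f"pics/scene_{f}.png").astype(int)[:,:,1]
    print(f)
    for y in range(257,286):print(y,g[y,303:326])
```

```text
b
257 [33 35 35 34 34 34 32 35 35 34 33 34 32 33 33 35 34 33 35 32 32 32 34]
258 [34 35 34 33 35 34 34 34 34 35 34 34 34 33 33 33 34 34 34 33 32 31 34]
259 [33 33 35 33 33 35 34 35 34 34 33 32 30 29 32 34 32 34 35 34 34 33 33]
260 [34 33 34 34 33 34 34 34 32 34 30 26 28 29 29 33 34 33 35 34 35 34 32]
261 [33 33 34 35 34 32 35 32 34 30 26 27 31 29 30 30 30 33 32 33 33 33 32]
262 [33 33 32 35 33 34 33 33 33 27 26 28 30 30 30 28 29 28 30 32 34 34 34]
263 [33 73 88 53 33 35 34 33 29 27 34 71 55 32 30 30 29 28 28 76 69 42 33]
264 [113 162 168 139  75  67  65  38  25  29  66  91  82  65  37  29  30  29
  50 155 171 105  44]
265 [174 205 202 186 151 149 144  97  44  79  94  91  92  88  82  55  34  30
  58 149 182 110  39]
266 [191 205 210 202 190 187 179 140  83  93  94  92  93  91  94  83  65  41
  61  98 119  72  33]
267 [187 194 198 201 199 197 174 125  92  90  93  92  91  92  91  93  72  50
  68  75  74  48  54]
268 [173 161 182 196 201 191 141 100  90  91  93  92  92  92  92  94  63  44
  68  75  71  42 121]
269 [155 146 176 195 203 150 104  94  91  92  93  92  92  93  92 113  68  53
 
[... 9307 characters left out ...]
04 195]
279 [ 82  82  82  81  75  59  42  36  32  32  39  69  75  80 117 157 175 185
 194 202 209 211 208]
280 [ 81  82  82  83  83  78  67  50  38  33  39  69  76  81 108 138 155 168
 181 191 198 205 210]
281 [ 81  81  81  83  83  83  80  73  63  46  45  69  77  75  87 108 130 149
 163 176 185 194 202]
282 [ 80  81  81  83  83  83  84  77  56  36  52  70  78  72  69  77  99 120
 141 157 170 181 191]
283 [ 81  80  81  81  82  83  84  62  32  23  59  75  79  73  67  68  73  88
 110 130 150 165 176]
284 [ 83  82  81  82  82  82  72  41  23  44  69  76  80  72  68  69  69  58
  71  99 122 143 158]
285 [ 82  82  81  82  82  70  45  25  19 155 182 130  83  69  68  67  57  38
  38  59  87 112 131]
```

The pixels in the clip area (rows 262–276) are the same with the blade in and with it withdrawn, and both differ from the seated state. So the clip stands free, against the plate. Now to lay the wedge back where it was.

Call:
apply_moves:
  motion:
    - [[4,-12,5],0,0]
    - [[0,-20,15],-6,0]
    - [[-14,-20,10],-10,0]
    - [[-20,-20,0],-10,0]
    - [[-20,-20,0],-10,0]

```text
clock: 19.1
eef_pos: [0.5212, -0.0688, 0.1125]
tcp_rot: [[0.304, 0.953, 0.001], [0.953, -0.304, -0.001], [-0.0, 0.001, -1.0]]
wrist_force: [-0.4, 0.2, -0.8]
finger_gap: 0.0196
grasp_force: 39.4
```

Call:
apply_moves:
  motion:
    - [[-12,-20,-10],-10,0]
    - [[-10,-10,-20],-10,0]
    - [[0,0,-25],-9.9,0]
    - [[0,0,-22],0,0]
    - [[0,0,-15],0,0]

```text
clock: 19.73
eef_pos: [0.4993, -0.0981, 0.0193]
tcp_rot: [[0.735, 0.678, -0.0], [0.678, -0.735, -0.0], [-0.0, 0.0, -1.0]]
wrist_force: [-0.0, 0.6, -0.6]
finger_gap: 0.0191
grasp_force: 39.4
```

Call:
apply_moves:
  motion:
    - [[0,0,-3],0,0]
    - [[0,0,-1],0,0]
    - [[0,0,0],0,0]
    - [[0,0,0],0,0]
    - [[0,0,0],0,0]

```text
clock: 20.35
eef_pos: [0.4994, -0.0976, 0.0163]
tcp_rot: [[0.735, 0.678, 0.001], [0.678, -0.735, -0.0], [0.0, 0.001, -1.0]]
wrist_force: [-0.8, -0.5, -0.4]
finger_gap: 0.0192
grasp_force: 39.4
```

Call:
apply_moves:
  motion:
    - [[0,0,-1.5],0,0]
    - [[0,0,-1],0,0]
    - [[0,0,-0.7],0,0]
    - [[0,0,-0.5],0,0]
    - [[0,0,0],0,0]

```text
clock: 20.98
eef_pos: [0.4992, -0.0975, 0.0122]
tcp_rot: [[0.735, 0.678, -0.0], [0.678, -0.735, 0.0], [-0.0, -0.0, -1.0]]
wrist_force: [-0.1, 0.2, -1.0]
finger_gap: 0.0192
grasp_force: 39.5
```

Call:
apply_moves:
  motion:
    - [[0,0,-0.4],0,0]
    - [[0,0,0],0,0]
    - [[0,0,0],0,0]
    - [[0,0,0],0,0]
    - [[0,0,0],0,0]

```text
clock: 21.6
eef_pos: [0.4992, -0.0976, 0.0121]
tcp_rot: [[0.735, 0.678, 0.0], [0.678, -0.735, -0.0], [0.0, 0.0, -1.0]]
wrist_force: [-0.3, -0.5, 5.0]
finger_gap: 0.0191
grasp_force: 40.1
```

Contact: the wedge is on the mat. Release gradually, then rise straight up.

Call:
apply_moves:
  motion:
    - [[0,0,0.3],0,0.3]
    - [[0,0,0],0,0.4]
    - [[0,0,0],0,0.6]
    - [[0,0,0],0,0.6]
    - [[0,0,0],0,0.6]

```text
clock: 22.22
eef_pos: [0.4992, -0.0976, 0.0121]
tcp_rot: [[0.735, 0.678, -0.0], [0.678, -0.735, -0.0], [-0.0, -0.0, -1.0]]
wrist_force: [0.0, -0.2, 0.8]
finger_gap: 0.0509
grasp_force: 0.0
```

Call:
apply_moves:
  motion:
    - [[0,0,15],0,0.6]
    - [[0,0,40],0,0.6]
    - [[0,0,50],0,0.6]
    - [[0,0,40],0,0.6]
    - [[0,20,0],8,0.6]

```text
clock: 22.85
eef_pos: [0.5024, -0.0789, 0.1621]
tcp_rot: [[0.632, 0.775, 0.01], [0.775, -0.632, -0.003], [0.004, 0.009, -1.0]]
wrist_force: [1.1, 0.8, -0.3]
finger_gap: 0.051
grasp_force: 0.0
```

Call:
apply_moves:
  motion:
    - [[6,46,0],10,0.5]
    - [[6,46,0],10,0.5]
    - [[6,46,0],10,0.5]
    - [[6,46,0],10,0.5]
    - [[5,40,0],10,0.5]

```text
clock: 23.48
eef_pos: [0.5283, 0.1482, 0.1583]
tcp_rot: [[-0.192, 0.981, 0.001], [0.981, 0.192, 0.0], [0.0, 0.001, -1.0]]
wrist_force: [-0.5, -0.2, 0.1]
finger_gap: 0.0432
grasp_force: 0.0
```

Call:
apply_moves:
  motion:
    - [[0,8,0],7.8,0.5]
    - [[0,0,0],0,0.5]
    - [[0,0,0],0,0.5]
    - [[0,0,0],0,0.5]
    - [[0,0,0],0,0.5]

```text
clock: 24.1
eef_pos: [0.5282, 0.1538, 0.1572]
tcp_rot: [[-0.316, 0.949, -0.0], [0.949, 0.316, -0.0], [-0.0, -0.0, -1.0]]
wrist_force: [-0.7, -0.5, -0.4]
finger_gap: 0.0428
grasp_force: 0.0
```

Call:
apply_moves:
  motion:
    - [[0,0,-30],0,0.5]
    - [[0,0,-20],0,0.5]
    - [[0,0,-10],0,0.5]
    - [[0,0,-8],0,0.5]
    - [[0,0,-6],0,0.5]
  force: 20

```text
clock: 24.72
eef_pos: [0.5286, 0.1545, 0.0831]
tcp_rot: [[-0.317, 0.948, 0.001], [0.948, 0.317, 0.0], [-0.0, 0.001, -1.0]]
wrist_force: [0.1, 0.6, 0.6]
finger_gap: 0.0427
grasp_force: 0.0
```

Call:
apply_moves:
  motion:
    - [[0,0,-6],0,0.5]
    - [[0,0,-5],0,0.5]
    - [[0,0,-4],0,0.5]
    - [[0,0,-2],0,0.45]
    - [[0,0,0],0,0.4]

```text
clock: 25.35
eef_pos: [0.5282, 0.1545, 0.066]
tcp_rot: [[-0.317, 0.948, -0.0], [0.948, 0.317, -0.0], [0.0, -0.0, -1.0]]
wrist_force: [-0.2, 0.8, 0.7]
finger_gap: 0.0343
grasp_force: 0.0
```

Close gently.

Call:
apply_moves:
  motion:
    - [[0,0,0],0,0.36]
    - [[0,0,0],0,0.33]
    - [[0,0,0],0,0.3]
    - [[0,0,0],0,0.28]
    - [[0,0,0],0,0.26]

```text
clock: 25.98
eef_pos: [0.529, 0.1547, 0.0666]
tcp_rot: [[-0.317, 0.948, 0.002], [0.948, 0.317, 0.001], [-0.0, 0.002, -1.0]]
wrist_force: [1.2, 1.4, 4.3]
finger_gap: 0.0243
grasp_force: 19.5
```

Call:
apply_moves:
  motion:
    - [[0,0,0],0,0.24]
    - [[0,0,0],0,0.22]
    - [[0,0,0],0,0.2]
    - [[0,0,0],0,0.2]
    - [[0,0,0],0,0.2]

```text
clock: 26.6
eef_pos: [0.529, 0.1547, 0.0666]
tcp_rot: [[-0.317, 0.948, 0.002], [0.948, 0.317, 0.001], [-0.0, 0.002, -1.0]]
wrist_force: [2.3, 1.4, 5.4]
finger_gap: 0.0241
grasp_force: 19.5
```

Call:
apply_moves:
  motion:
    - [[0,0,0.5],0,0.2]
    - [[0,0,0.5],0,0.2]
    - [[0,0,1],0,0.2]
    - [[0,0,1],0,0.2]
    - [[0,0,1],0,0.2]

```text
clock: 27.22
eef_pos: [0.5292, 0.1546, 0.0704]
tcp_rot: [[-0.317, 0.948, 0.002], [0.948, 0.317, 0.0], [-0.0, 0.002, -1.0]]
wrist_force: [4.9, 1.0, 0.8]
finger_gap: 0.0238
grasp_force: 19.5
```

Call:
apply_moves:
  motion:
    - [[0,0,2],0,0.2]
    - [[0,0,3],0,0.2]
    - [[0,0,4],0,0.2]
    - [[0,0,5],0,0.2]
    - [[0,0,6],0,0.2]

```text
clock: 27.85
eef_pos: [0.5273, 0.1542, 0.0901]
tcp_rot: [[-0.317, 0.948, -0.002], [0.948, 0.317, -0.0], [0.0, -0.002, -1.0]]
wrist_force: [-0.3, 0.4, 0.0]
finger_gap: 0.0238
grasp_force: 20.1
```

Call:
apply_moves:
  motion:
    - [[0,0,20],0,0.2]
    - [[0,0,25],0,0.2]
    - [[5,-20,15],0,0.2]
    - [[8,-35,0],0,0.2]
    - [[10,-40,0],0,0.2]

```text
clock: 28.48
eef_pos: [0.5511, 0.059, 0.1508]
tcp_rot: [[-0.319, 0.948, 0.0], [0.948, 0.319, 0.0], [-0.0, 0.0, -1.0]]
wrist_force: [0.0, 0.6, -0.1]
finger_gap: 0.0236
grasp_force: 20.1
```

Call:
apply_moves:
  motion:
    - [[12,-45,0],0,0.2]
    - [[12,-45,0],0,0.2]
    - [[12,-45,0],0,0.2]
    - [[12,-45,0],0,0.2]
    - [[10,-40,0],0,0.2]

```text
clock: 29.1
eef_pos: [0.6092, -0.1622, 0.1503]
tcp_rot: [[-0.317, 0.949, -0.0], [0.949, 0.317, 0.0], [0.0, -0.0, -1.0]]
wrist_force: [-0.5, -0.1, -0.0]
finger_gap: 0.0235
grasp_force: 20.1
```

Call:
apply_moves:
  motion:
    - [[8,-40,0],0,0.2]
    - [[5,-30,0],0,0.2]
    - [[3,-20,0],0,0.2]
    - [[0,0,-20],0,0.2]
    - [[0,0,-30],0,0.2]

```text
clock: 29.72
eef_pos: [0.6259, -0.2509, 0.1009]
tcp_rot: [[-0.317, 0.948, 0.002], [0.948, 0.317, -0.001], [-0.001, 0.002, -1.0]]
wrist_force: [0.2, 0.1, 0.0]
finger_gap: 0.0238
grasp_force: 20.1
```

Run:
```python
from h import *
s=env.state();print(s["clock"],s["eef_pos"],s["finger_gap"],s["wrist_force"])
o=[env.read_camera(n)[:,:,::-1] for n in("scene","top")]
c=proj("scene",[s["eef_pos"]])[0].astype(int);print(c,proj("top",[s["eef_pos"]])[0])
im=o[0];x=max(0,c[0]-50);y=max(0,c[1]-45)
a=cv2.resize(im[y:y+75,x:x+100],(400,300),interpolation=cv2.INTER_CUBIC)
b=cv2.resize(im[240:315,280:380],(400,300),interpolation=cv2.INTER_CUBIC)
cv2.imwrite("pics/f.png",np.vstack([np.hstack([a,b]),np.hstack([cv2.resize(i,(400,300)) for i in o])]))
```

```text
29.725 [ 0.62590972 -0.25094413  0.1008559 ] 0.023806817161118453 [0.18650536 0.08920406 0.00736091]
[158 141] [368.02813418 144.39946195]
```

View pics/f.png

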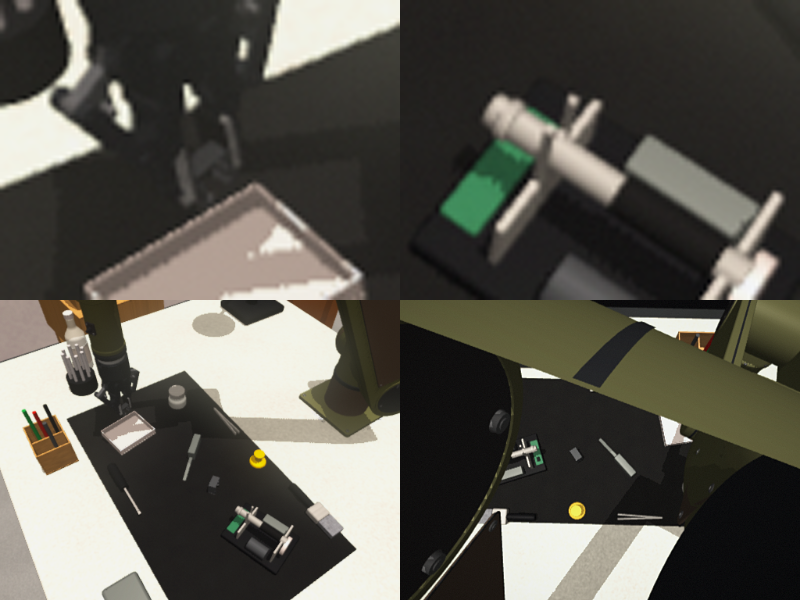

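The shaft is bare, the wedge lies flat, and the clip is between the fingers at (205,165), above the dish. Now lower it into the dish.

Call:
apply_moves:
  motion:
    - [[0,0,-25],0,0.2]
    - [[0,0,-25],0,0.2]
    - [[0,0,-15],0,0.2]
    - [[0,0,-10],0,0.2]
    - [[0,0,-5],0,0.2]

```text
clock: 30.45
eef_pos: [0.6255, -0.2505, 0.0201]
tcp_rot: [[-0.317, 0.948, 0.0], [0.948, 0.317, -0.0], [-0.0, 0.0, -1.0]]
wrist_force: [0.2, 0.8, 0.4]
finger_gap: 0.0235
grasp_force: 20.1
```

Call:
apply_moves:
  motion:
    - [[0,0,-2],0,0.2]
    - [[0,0,-1],0,0.2]
    - [[0,0,-1],0,0.2]
    - [[0,0,0],0,0.2]
    - [[0,0,0],0,0.2]

```text
clock: 31.08
eef_pos: [0.6253, -0.2506, 0.0163]
tcp_rot: [[-0.317, 0.948, 0.0], [0.948, 0.317, -0.0], [-0.0, 0.0, -1.0]]
wrist_force: [0.6, -0.5, -0.4]
finger_gap: 0.024
grasp_force: 20.1
```

Call:
apply_moves:
  motion:
    - [[0,0,-1],0,0.2]
    - [[0,0,-1],0,0.2]
    - [[0,0,-0.5],0,0.2]
    - [[0,0,-0.5],0,0.2]
    - [[0,0,0],0,0.2]

```text
clock: 31.7
eef_pos: [0.6252, -0.2505, 0.013]
tcp_rot: [[-0.317, 0.948, -0.0], [0.948, 0.317, 0.0], [0.0, -0.0, -1.0]]
wrist_force: [0.3, 0.5, -0.5]
finger_gap: 0.0239
grasp_force: 20.2
```

Call:
apply_moves:
  motion:
    - [[0,0,0],0,0.3]
    - [[0,0,0],0,0.36]
    - [[0,0,0],0,0.42]
    - [[0,0,0],0,0.45]
    - [[0,0,0],0,0.45]

```text
clock: 32.33
eef_pos: [0.6252, -0.2506, 0.0131]
tcp_rot: [[-0.317, 0.948, 0.0], [0.948, 0.317, -0.0], [-0.0, 0.0, -1.0]]
wrist_force: [0.4, 0.6, 1.1]
finger_gap: 0.0384
grasp_force: 0.0
```

Call:
apply_moves:
  motion:
    - [[0,0,10],0,0.45]
    - [[0,0,30],0,0.45]
    - [[0,0,50],0,0.45]
    - [[0,0,60],0,0.45]
    - [[-20,40,40],0,0.45]

```text
clock: 32.95
eef_pos: [0.6079, -0.2132, 0.2073]
tcp_rot: [[-0.315, 0.949, 0.007], [0.949, 0.315, -0.004], [-0.006, 0.005, -1.0]]
wrist_force: [1.0, 0.3, 0.3]
finger_gap: 0.0381
grasp_force: 0.0
```

Call:
apply_moves:
  motion:
    - [[-20,50,0],0,0.45]
    - [[-20,50,0],0,0.45]
    - [[-20,50,0],0,0.45]
    - [[-10,40,0],0,0.45]
    - [[0,0,0],0,0.45]

```text
clock: 33.58
eef_pos: [0.5339, -0.0179, 0.2041]
tcp_rot: [[-0.321, 0.947, 0.0], [0.947, 0.321, 0.001], [0.001, 0.001, -1.0]]
wrist_force: [0.4, 0.1, -0.7]
finger_gap: 0.0388
grasp_force: 0.0
```

Run:
```python
from h import *
b=cv2.imread("pics/scene_raw.png");e=env.read_camera("scene")[:,:,::-1];cv2.imwrite("pics/end.png",e)
s=env.state();print(s["clock"],s["eef_pos"],s["finger_gap"])
# dark blob inside dish interior, seen from scene camera
c=proj("scene",[[.625,-.251,.006]])[0].astype(int);print(c)
g=e[:,:,1].astype(int);print(g[c[1]-18:c[1]+10:2,c[0]-24:c[0]+24:3])
d=cv2.absdiff(b,e).max(2)>40
n,_,st,ce=cv2.connectedComponentsWithStats(d.astype(np.uint8))
print([(st[i].tolist(),ce[i].round().tolist()) for i in range(1,n) if st[i][4]>12])
```

```text
33.625 [ 0.53494382 -0.01948606  0.20407628] 0.03847325291889849
[165 170]
[[ 51  55  53  53 108 155 112 114 217 238 238 238 226 104 209  52]
 [ 52  53  54 193 151 115 116 226 239 238 238 238 238 202 101 174]
 [ 51  54 197 126 118 116 230 238 239 239 238 239 238 238 150 127]
 [ 52 196 125 117 151 236 239 238 238 238 238 238 238 238 238 107]
 [178 122 117 151 236 238 239 238 239 155 236 238 238 238 238 225]
 [110 117 153 235 238 238 239 238 158  98 111 238 238 238 238 238]
 [117 142 239 239 239 239 239 195  98  99  59 234 238 238 238 238]
 [204 239 239 239 239 239 238  91  99  73  66 227 238 238 238 238]
 [239 239 239 239 239 239 239  80  76 145  79 225 238 238 238 238]
 [239 239 239 238 238 239 238 157  52 156 145 236 238 238 238 237]
 [239 239 239 239 239 238 238 176  51 132 238 238 238 238 238 201]
 [239 239 239 239 238 239 239 238 165 206 238 238 238 238 201 112]
 [239 239 239 239 238 239 239 238 238 238 238 238 229 204 116 112]
 [228 239 239 238 239 239 239 238 238 238 238 220 198 114 112 114]]
[([226, 0, 62, 130, 6214], [257.0, 55.0]), ([509, 19, 3, 10, 20], [510.0, 25.0]), ([423, 22, 48, 53, 587], [449.0, 46.0]), ([443, 47, 10, 23, 98], [448.0, 58.0]), ([499, 50, 13, 10, 68], [506.0, 55.0]), ([419, 56, 15, 39, 299], [424.0, 77.0]), ([484, 63, 13, 10, 63], [490.0, 68.0]), ([480, 91, 32, 73, 1340], [499.0, 121.0]), ([387, 100, 36, 15, 196], [403.0, 107.0]), ([231, 114, 7, 18, 50], [235.0, 123.0]), ([289, 117, 138, 68, 4837], [352.0, 156.0]), ([222, 130, 7, 10, 39], [225.0, 134.0]), ([472, 132, 9, 9, 25], [476.0, 135.0]), ([394, 136, 14, 13, 48], [401.0, 143.0]), ([281, 145, 26, 26, 135], [293.0, 157.0]), ([251, 157, 2, 11, 19], [251.0, 162.0]), ([161, 160, 13, 15, 136], [167.0, 167.0]), ([429, 167, 83, 148, 3882], [477.0, 223.0]), ([240, 171, 12, 25, 86], [245.0, 188.0]), ([233, 201, 12, 29, 98], [239.0, 213.0]), ([305, 263, 15, 18, 127], [312.0, 272.0])]
```

The clip stands in the dish (pixel 167,167), the shaft is empty, and the arm is clear of everything. Handing in.

```bash
python3 -c "
from station import env
print(env.close_job())"
```

```text
the job is handed in; nothing more can be done
None
```

The job is handed in at about 34 s on the clock: the wedge slid in under the bridge and freed the clip (about 8–9 N of push measured along the shaft), then went back flat where it had lain, and the clip is in the white dish.

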